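# Find the binding ring clamp by feel

### The arm

A 6-joint arm with a two-finger parallel gripper is mounted at the origin on the work surface. World frame = base frame: x ahead of the robot, y to its left, z up, the work surface at z = 0. Lengths are in m, angles in rad, forces in N, time in s.
With the tool pointing down it reaches from about 0.35 to 0.85 m from the base axis. Payload 8.1 kg.
Tool frame: the origin (TCP) lies at the centre of the arm's flange, where the gripper is bolted on; the fingertips stand 186 mm ahead of it and the grasp point (between the pads) lies 167 mm ahead of it; z points along the fingers, y is the line along which they close (so a half turn about z gives the same grasp; the last joint's range is limited). The gripper opens to 93 mm and grips with 3 to 60 N. Pads are 15 mm wide; open, the fingers measure 128 mm over their backs; the gripper's body (75 mm by 188 mm) begins 65 mm behind the grasp point.
Start: joints at [-1.189, 0.13, 1.488, -0, 1.523, -0.085], TCP at [0.27, -0.536, 0.405] pointing down, gripper open.
Joint ranges: [-2.96, 2.96], [-0.89, 2.26], [0.02, 2.5], [-1.34, 4.48], [0, 2.73], [-2.66, 2.66]. Speed limits (rad/s): [2.39, 2.39, 2.79, 3.14, 3.14, 3.14].

### API

Orientations are given as [roll, pitch, yaw] about the fixed x, y, z axes, in that order (R = Rz(yaw) Ry(pitch) Rx(roll)).
In Python, from cell import robot gives the robot as it stands.
- The arm moves only by the tool send_rows, never from a script. Its argument "deltas" is a list of rows, each a list of 7 numbers: the closure, from -1 (fully open) to 1 (shut), then the shift along the tool's x, y, z in m, then the turn, a rotation vector about the tool's x, y, z in rad. In form: [[jaw, dx, dy, dz, wx, wy, wz], ...]. A call has 1 to 12 rows; each row is the pose to reach, as a shift and turn from the pose commanded when the call began, along the tool's axes at that moment; what a row does not reach only later rows make up. A row lasts 1/8 s, in which the tool goes at most 62.5 mm and 10.7 degrees, less where a joint would pass 70% of its speed; a pose out of reach is approached as far as the arm can. A call with a gripper value outside its range is refused whole. The fingers move at their own pace and stop on an object; "grip_force" is the grip in N (left out, the last holds). Time passes only in rows, so rows that repeat a pose let the fingers close. It gives the time, the measured TCP pose, the force, the opening and the grip force at its end, in the units of the state.
- robot.state(): the state, without advancing time (a new reading comes with each control period).
- robot.grab_frame(name): name is "scene" or "top" or "wrist"; returns the picture (420x560x3 uint8, blue, green, red); there is no depth.
- robot.get_calibration(name): a dict with "fx", "fy", "cx", "cy" (pixels), "k1" (the pictures are not rectified: a ray, as slopes to the right and down, at radius r is drawn at 1 + k1 r^2 times it, then the intrinsics apply), "pose" (4x4, takes a point from camera to world coordinates). Camera axes: x right, y down, z forward; pixel columns grow to the right and rows downward; lengths in m; the calibration is good to about 2 mm. A picture is of the moment at which its call begins: read the wrist's pose just before it. get_calibration takes no time and is no camera call; for the wrist camera it gives the pose at the moment of the call.
- robot.close_job(): hands the job in; it is judged then, once.
The state is a dict: "t": time; "joint_pos": joint angles; "dq": joint speeds; "tau": joint torques, N m; "eef_pos": TCP position; "tool_rot": TCP orientation; "wrist_force": force on the tool from outside, world axes, zero at the start; "wrist_torque": the same for the moment, N m; "gripper_width": opening from 0.0 (shut) to 1.0 (fully open); "gripper_force": force on a finger pad.
Only numpy, scipy, OpenCV 4.12 (cv2) and the standard library are available. Lean on these libraries where they do the work, as an engineer would, in place of code of your own. Each camera call takes 0.05 s, during which the arm holds its last target. There are 200 camera calls.

### The job

The arm of one of the three swing-arm ring clamps binds partway. Swing each arm slowly by its brass post towards its wooden seat to feel which: leave the two free-moving arms fully closed over their seats, and do not force the one that binds but swing it back fully open, away from its seat. Let go of everything and leave the other things on the bench where they are.

Things in the scene. Friction and masses are not known exactly. Their poses are not given: they have to be found in the camera images.
- clamp_a: The left of three alike ring clamps, fixed to the bench: dark steel drum 86 mm across, 40 mm high, on a 104 mm foot; beside it a pale wooden work seat (44 x 30 mm, top 38 mm high, 78 mm from the drum's axis). Origin on the vertical hinge axis at bench level; x is the middle of the arm's arc; the seat lies 0.85 rad anticlockwise (from above) of x.
- swing_a (a joint): Steel arm on clamp_a: bar 20 mm wide, top 50 mm high, 96 mm long. 0 = fully open (0.85 rad clockwise of clamp x), 1.70 rad = closed over the seat; grows anticlockwise from above; hard stops at both. Stays where left; hinge friction takes 1.5 to 3 N at the post. In one of the three clamps, differing by run, something hidden in the drum stops the arm hard between 0.8 and 1.2 rad.
- post_a (a point): Handle post on the arm of clamp_a: upright brass cylinder 12 mm in diameter, from 50 to 100 mm above the bench, 85 mm from the hinge axis. The point lies on the post's axis, 80 mm above the bench (20 mm below its top); x points outward along the arm. On the binding arm 24 N or more sideways here, even as a brief knock, counts as forcing it: swing slowly, below about 50 mm/s.
- clamp_b: The middle of three alike ring clamps, fixed to the bench: dark steel drum 86 mm across, 40 mm high, on a 104 mm foot; beside it a pale wooden work seat (44 x 30 mm, top 38 mm high, 78 mm from the drum's axis). Origin on the vertical hinge axis at bench level; x is the middle of the arm's arc; the seat lies 0.85 rad anticlockwise (from above) of x.
- swing_b (a joint): Steel arm on clamp_b: bar 20 mm wide, top 50 mm high, 96 mm long. 0 = fully open (0.85 rad clockwise of clamp x), 1.70 rad = closed over the seat; grows anticlockwise from above; hard stops at both. Stays where left; hinge friction takes 1.5 to 3 N at the post. In one of the three clamps, differing by run, something hidden in the drum stops the arm hard between 0.8 and 1.2 rad.
- post_b (a point): Handle post on the arm of clamp_b: upright brass cylinder 12 mm in diameter, from 50 to 100 mm above the bench, 85 mm from the hinge axis. The point lies on the post's axis, 80 mm above the bench (20 mm below its top); x points outward along the arm. On the binding arm 24 N or more sideways here, even as a brief knock, counts as forcing it: swing slowly, below about 50 mm/s.
- clamp_c: The right of three alike ring clamps, fixed to the bench: dark steel drum 86 mm across, 40 mm high, on a 104 mm foot; beside it a pale wooden work seat (44 x 30 mm, top 38 mm high, 78 mm from the drum's axis). Origin on the vertical hinge axis at bench level; x is the middle of the arm's arc; the seat lies 0.85 rad anticlockwise (from above) of x.
- swing_c (a joint): Steel arm on clamp_c: bar 20 mm wide, top 50 mm high, 96 mm long. 0 = fully open (0.85 rad clockwise of clamp x), 1.70 rad = closed over the seat; grows anticlockwise from above; hard stops at both. Stays where left; hinge friction takes 1.5 to 3 N at the post. In one of the three clamps, differing by run, something hidden in the drum stops the arm hard between 0.8 and 1.2 rad.
- post_c (a point): Handle post on the arm of clamp_c: upright brass cylinder 12 mm in diameter, from 50 to 100 mm above the bench, 85 mm from the hinge axis. The point lies on the post's axis, 80 mm above the bench (20 mm below its top); x points outward along the arm. On the binding arm 24 N or more sideways here, even as a brief knock, counts as forcing it: swing slowly, below about 50 mm/s.
- jar: Bystander, to be left alone: small clear glass jar with aluminium cap, 42 mm across, 50 mm high. Origin at its underside.
- weight: Bystander, to be left alone: round brass weight with a knob, 40 mm across, 46 mm high. Origin at its underside.
- driver: Bystander, to be left alone: screwdriver lying flat, 150 mm long. Origin at its underside.
- pin: Bystander, to be left alone: wooden bench pin lying flat, with a slotted end, about 100 x 50 x 16 mm. Origin at its underside.
- bowl: Bystander, to be left alone: white ceramic bowl, 90 mm across, 35 mm high. Origin at its underside.
- mug: Bystander, to be left alone: terracotta mug, 72 mm across, 85 mm high. Origin at its underside.
- hammer: Bystander, to be left alone: hammer lying flat, 220 mm long. Origin at its underside.

How it is judged:
By the outcome, as a careful person would: the job done as asked, in the order asked, and still so for the second after the job is handed in, with the robot touching nothing.
It also fails if it takes over 67 s, if anything falls off the work surface, if the arm or the gripper's body presses on something with over 40 N, if the wrist force passes 120 N, or if a joint passes its speed limit or range.

## Working session

There is one attempt and no reset: what is moved stays moved. The work goes in short steps, Python scripts to look and compute and a tool call to move; the robot and the scene stay as the last step left them, time stands still between calls to the robot, and variables do not carry over. Pictures are saved under pics/ and viewed, at most 10 in all, crops included, and the job is handed in when it is done.

Besides the shell and the picture viewer there is one more tool, called as a command line: name --pt "numbers of a row" for each row, then --argument value for the rest. send_rows: Moves the arm, as the interface text tells. Its arguments: {"type":"object","properties":{"deltas":{"type":"array"},"grip_force":{"type":"number"}},"required":["deltas"]}

```bash
mkdir -p pics; ls; python3 - <<'E'
from cell import robot
import cv2
for n in("top","scene"):
    cv2.imwrite(f"pics/{n}0.png",robot.grab_frame(n)); c=robot.get_calibration(n); print(n,c)
print(robot.state())
E
```

```text
pics
top {'fx': 506.26873943503, 'fy': 506.26873943503, 'cx': 273.88210117909415, 'cy': 219.56899790638116, 'k1': -0.166174207212029, 'pose': array([[-0.02341486, -0.99429287,  0.10408374,  0.39562785],
       [-0.99971803,  0.02287598, -0.00636824, -0.02643137],
       [ 0.00395088, -0.1042035 , -0.99454815,  1.28620425],
       [ 0.        ,  0.        ,  0.        ,  1.        ]])}
scene {'fx': 511.9572051384698, 'fy': 511.9572051384698, 'cx': 285.5862718798176, 'cy': 205.89428509511717, 'k1': 0.03917363993454874, 'pose': array([[-0.79539565,  0.3418114 , -0.50051046,  1.1367566 ],
       [ 0.6057046 ,  0.41882051, -0.67654366,  0.84152821],
       [-0.02162629, -0.84128138, -0.54016474,  0.76065548],
       [ 0.        ,  0.        ,  0.        ,  1.        ]])}
{'t': 0.1, 'joint_pos': array([-1.18941714e+00,  1.31088863e-01,  1.48919655e+00,  3.11565837e-05,
        1.52297596e+00, -8.54100157e-02]), 'dq': array([-0.00122629, -0.00195781, -0.00142256,  0.00081347, -0.00057115,
        0.00027579]), 'tau': array([ 7.89116893e-04, -5.61343074e+01, -4.93092942e+01,  7.70105445e-02,
        2.92280334e-02, -1.95951850e-05]), 'eef_pos': array([ 0.26995504, -0.53560697,  0.40377578]), 'tool_rot': array([-3.13993267e+00, -1.73356957e-04,  4.66787539e-01]), 'wrist_force': array([-0.34520719,  0.10826537,  0.31143265]), 'wrist_torque': array([-0.04435248, -0.03357552, -0.00926591]), 'gripper_force': 0.0, 'gripper_width': 1.0009553505050008}
```

View pics/top0.png

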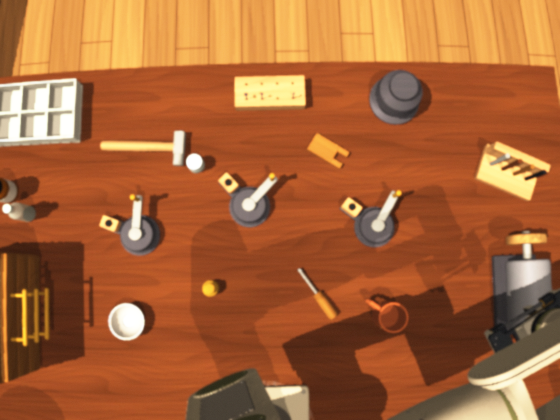

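View pics/scene0.png

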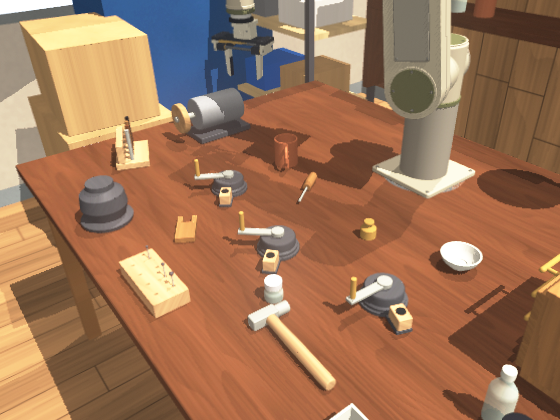

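The top view shows three drums at about (138,235), (249,205) and (376,226). Their seats are at (109,223), (229,182) and (351,207), and the posts at (135,198), (272,177) and (398,193). The arms point away from the robot and start partly open. I'll look closer before measuring.

```bash
cat > h.py <<'E'
import numpy as np,cv2
from cell import robot
def ray(n,px):
    c=robot.get_calibration(n);K=np.array([[c['fx'],0,c['cx']],[0,c['fy'],c['cy']],[0,0,1]])
    u=cv2.undistortPoints(np.array([[px]],float),K,np.array([c['k1'],0,0,0]))[0,0]
    T=c['pose'];return T[:3,3],T[:3,:3]@np.array([u[0],u[1],1])
def onz(n,px,z):
    o,d=ray(n,px);return o+d*(z-o[2])/d[2]
def proj(n,p):
    c=robot.get_calibration(n);T=c['pose'];q=T[:3,:3].T@(np.array(p)-T[:3,3]);x,y=q[:2]/q[2];s=1+c['k1']*(x*x+y*y)
    return np.array([c['fx']*x*s+c['cx'],c['fy']*y*s+c['cy']])
E
python3 - <<'E'
import cv2,numpy as np
im=cv2.imread("pics/top0.png")
t=[cv2.resize(im[y-50:y+50,x-45:x+45],None,fx=2.9,fy=2.9,interpolation=cv2.INTER_CUBIC) for x,y in((130,220),(250,195),(375,215))]
s=cv2.imread("pics/scene0.png")
b=[cv2.resize(s[y-50:y+50,x-45:x+45],None,fx=2.9,fy=2.9,interpolation=cv2.INTER_CUBIC) for x,y in((380,300),(265,240),(220,190))]
cv2.imwrite("pics/crop.png",np.vstack([np.hstack(t),np.hstack(b)]))
E
```

```text
(no output)
```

View pics/crop.png

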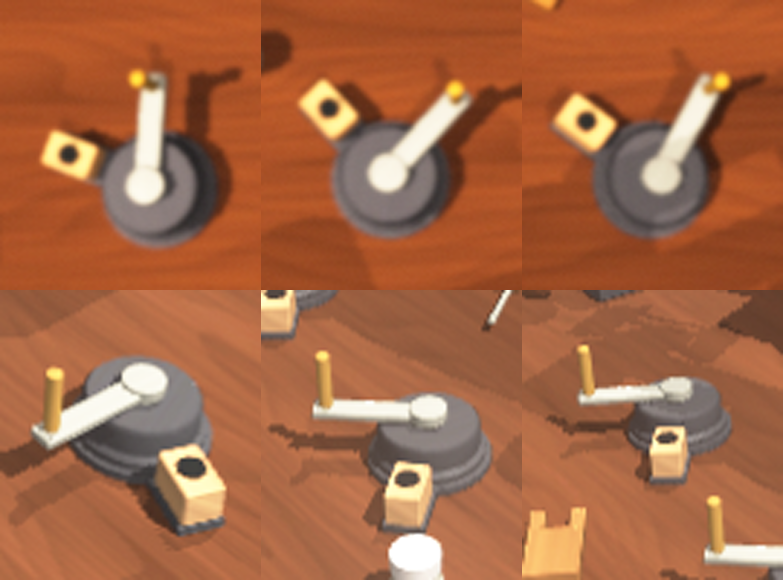

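The crops show the hub discs, post tops and seat holes clearly. All three arms are partway round and the seats are on the anticlockwise side. I'll cast these onto planes.

```bash
python3 - <<'E'
from h import *
im=cv2.imread("pics/top0.png")
D={'a':((135.3,233.8),(132.2,197.2),(108.4,223.1)),'b':((248.8,204.7),(272.2,176),(228.4,182.2)),'c':((377.9,225.7),(399,193.3),(351,207.4))}
np.set_printoptions(precision=4,suppress=True)
for k,(h,p,s) in D.items():
    # refine post centroid by hsv
    x,y=map(int,p);c=cv2.cvtColor(im[y-7:y+8,x-7:x+8],cv2.COLOR_BGR2HSV);m=(c[...,1]>150)&(c[...,2]>190)&(c[...,0]>17)&(c[...,0]<35)
    yy,xx=np.nonzero(m);p2=(xx.mean()+x-7,yy.mean()+y-7) if len(xx) else p
    H,P,S=onz("top",h,.054)[:2],onz("top",p,.1)[:2],onz("top",s,.038)[:2]
    aP=np.arctan2(*(P-H)[::-1]);aS=np.arctan2(*(S-H)[::-1])
    print(k,p,p2,len(xx),'H',H,'P',P,onz("top",p2,.1)[:2],'r',np.hypot(*(P-H)),np.hypot(*(S-H)),'aP',aP,'aS',aS,'q',aP-aS+1.7)
    for n,q in(('jar',(194,163)),('mug',(393,318))):
        if k=='a':print(n,onz("top",q,.06))
c=proj("scene",[.0,0,0])
E
```

```text
a (132.2, 197.2) (np.float64(132.0), np.float64(197.0)) 21 H [0.4971 0.3086] P [0.5815 0.3043] [0.582  0.3048] r 0.08446152568392432 0.07990716445297322 aP -0.05139608852390243 aS 1.1889954152206998 q 0.4596084962553977
jar [0.6694 0.1603 0.06  ]
mug [ 0.2772 -0.3177  0.06  ]
b (272.2, 176) (np.float64(271.27272727272725), np.float64(175.5)) 22 H [0.5627 0.0264] P [ 0.6241 -0.0325] [ 0.6254 -0.0303] r 0.08505867311199643 0.07876623376027211 aP -0.7642782577419855 aS 0.7008834068308062 q 0.23483833542720833
c (399, 193.3) (np.float64(397.76), np.float64(193.04)) 25 H [ 0.5035 -0.2902] P [ 0.5762 -0.3354] [ 0.5769 -0.3324] r 0.08557494390933228 0.07936310332467009 aP -0.5564409921784403 aS 0.9075078741438032 q 0.23605113367775643
```

```bash
cat >> h.py <<'E'
def rel(xyz,yaw):
    """shift in current tool axes and wz to reach world xyz (TCP), yaw, tool down"""
    from scipy.spatial.transform import Rotation as R
    s=robot.state();R0=R.from_euler('xyz',s['tool_rot']);R1=R.from_euler('xyz',[np.pi,0,yaw])
    return np.round(R0.inv().apply(np.array(xyz)-s['eef_pos']),4),np.round((R0.inv()*R1).as_rotvec(),4)
E
python3 - <<'E'
from h import *
np.set_printoptions(precision=4,suppress=True)
for k,p in(('a',(353.6,278.8)),('b',(241,212)),('c',(196.7,160.5))): print(k,onz("scene",p,.1)[:2])
th=-.54;H=np.array([.5035,-.2902]);P=H+.085*np.array([np.cos(th),np.sin(th)])
print(P,rel([*P,.35],th+np.pi/2),rel([*P,.247],th+np.pi/2))
E
```

```text
a [0.581  0.3065]
b [ 0.622  -0.0312]
c [ 0.5749 -0.3293]
[ 0.5764 -0.3339] (array([ 0.3644, -0.0421,  0.0539]), array([-0.0016, -0.0006, -0.564 ])) (array([ 0.3644, -0.042 ,  0.1569]), array([-0.0016, -0.0006, -0.564 ]))
```

send_rows --pt "-1 0.06 -0.007 0 0 0 -0.1" --pt "-1 0.12 -0.014 0 0 0 -0.2" --pt "-1 0.18 -0.021 0 0 0 -0.3" --pt "-1 0.24 -0.028 0.02 0 0 -0.4" --pt "-1 0.3 -0.035 0.04 0 0 -0.5" --pt "-1 0.34 -0.04 0.055 0 0 -0.56" --pt "-1 0.364 -0.041 0.055 0 0 -0.57" --pt "-1 0.364 -0.041 0.08 0 0 -0.57" --pt "-1 0.364 -0.041 0.11 0 0 -0.57" --pt "-1 0.364 -0.041 0.14 0 0 -0.57" --pt "-1 0.364 -0.041 0.157 0 0 -0.57" --pt "-1 0.364 -0.041 0.157 0 0 -0.57" --grip_force 6

```text
t: 1.6
eef_pos: [0.576, -0.335, 0.2458]
tool_rot: [-3.138, -0.0, 1.037]
wrist_force: [-1.5, 0.8, 1.4]
gripper_width: 0.997
gripper_force: 0.0
```

```bash
python3 - <<'E'
from h import *
s=robot.state();print(s['eef_pos'],s['tool_rot'],s['wrist_force'])
cv2.imwrite("pics/w1.png",robot.grab_frame("wrist"))
E
```

```text
[ 0.57599597 -0.33495899  0.24579885] [-3.13803596e+00 -2.67542719e-04  1.03675286e+00] [-1.48442667  0.79343617  1.36085676]
```

View pics/w1.png

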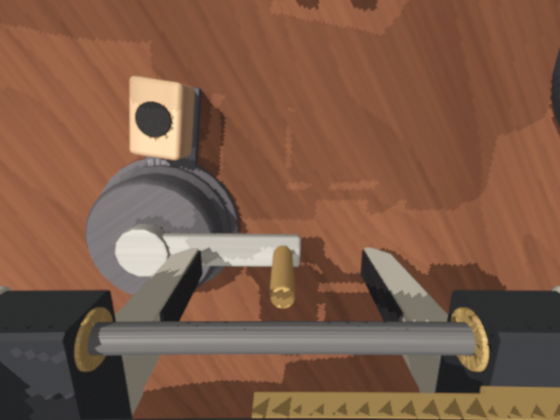

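The post stands between the open fingers, with its top at about (283,298) and the bar running to the left. I'll check the tangential centring from this pixel.

```bash
python3 - <<'E'
from h import *
s=robot.state()
print(onz("wrist",(283,298),.1),onz("wrist",(142,253),.054),onz("wrist",(154,119),.038),proj("wrist",[*s['eef_pos'][:2],.1]))
E
```

```text
[ 0.57808081 -0.33478298  0.1       ] [ 0.50618933 -0.29038375  0.054     ] [ 0.55414774 -0.22927144  0.038     ] [280.7894206  300.41522175]
```

send_rows --pt "1 0 0 0 0 0 0" --pt "1 0 0 0 0 0 0" --pt "1 0 0 0 0 0 0" --pt "1 0 0 0 0 0 0" --pt "1 0 0 0 0 0 0" --pt "1 0 0 0 0 0 0" --pt "1 0 0 0 0 0 0" --pt "1 0 0 0 0 0 0" --grip_force 6

```text
t: 2.65
eef_pos: [0.5766, -0.3354, 0.2477]
tool_rot: [-3.141, -0.0, 1.037]
wrist_force: [0.2, -0.0, -0.6]
gripper_width: 0.188
gripper_force: 0.0
```

send_rows --pt "1 0 0 0 0 0 0" --pt "1 0 0 0 0 0 0" --pt "1 0 0 0 0 0 0" --pt "1 0 0 0 0 0 0"

```text
t: 3.15
eef_pos: [0.5763, -0.3352, 0.2475]
tool_rot: [-3.14, -0.0, 1.037]
wrist_force: [-3.7, 2.6, 2.9]
gripper_width: 0.125
gripper_force: 6.0
```

send_rows --pt "1 0.0034 -0.0001 0 0 0 -0.04" --pt "1 0.0068 -0.0003 0 0 0 -0.08" --pt "1 0.0102 -0.0006 0 0 0 -0.12" --pt "1 0.0135 -0.0011 0 0 0 -0.16" --pt "1 0.0169 -0.0017 0 0 0 -0.2" --pt "1 0.0202 -0.0024 0 0 0 -0.24" --pt "1 0.0235 -0.0033 0 0 0 -0.28" --pt "1 0.0267 -0.0043 0 0 0 -0.32" --pt "1 0.0299 -0.0054 0 0 0 -0.36"

```text
t: 4.28
eef_pos: [0.5874, -0.3067, 0.2477]
tool_rot: [3.141, 0.0, 1.399]
wrist_force: [-1.8, -1.6, -1.5]
gripper_width: 0.128
gripper_force: 6.0
```

send_rows --pt "1 0.0034 -0.0001 0 0 0 -0.04" --pt "1 0.0068 -0.0003 0 0 0 -0.08" --pt "1 0.0102 -0.0006 0 0 0 -0.12" --pt "1 0.0135 -0.0011 0 0 0 -0.16" --pt "1 0.0135 -0.0011 0 0 0 -0.16"

```text
t: 4.9
eef_pos: [0.5888, -0.2928, 0.2477]
tool_rot: [3.141, -0.001, 1.558]
wrist_force: [3.9, 0.7, -4.3]
gripper_width: 0.126
gripper_force: 6.0
```

send_rows --pt "1 0.0034 -0.0001 0 0 0 -0.04" --pt "1 0.0068 -0.0003 0 0 0 -0.08"

```text
t: 5.15
eef_pos: [0.5887, -0.2865, 0.2478]
tool_rot: [3.14, 0.0, 1.639]
wrist_force: [5.2, -1.7, -7.9]
gripper_width: 0.125
gripper_force: 6.0
```

send_rows --pt "1 0.0034 0.0005 0 0 0 -0.04" --pt "1 0.0068 0.0007 0 0 0 -0.08"

```text
t: 5.4
eef_pos: [0.5885, -0.2796, 0.2477]
tool_rot: [-3.141, -0.0, 1.719]
wrist_force: [1.9, -1.6, -4.6]
gripper_width: 0.128
gripper_force: 6.0
```

send_rows --pt "1 0.0034 -0.0001 0 0 0 -0.04" --pt "1 0.0068 -0.0003 0 0 0 -0.08"

```text
t: 5.65
eef_pos: [0.5873, -0.2728, 0.2477]
tool_rot: [3.141, -0.0, 1.799]
wrist_force: [4.6, -1.4, -6.0]
gripper_width: 0.125
gripper_force: 6.0
```

send_rows --pt "1 0.0034 -0.0001 0 0 0 -0.04" --pt "1 0.0068 -0.0003 0 0 0 -0.08"

```text
t: 5.9
eef_pos: [0.5856, -0.2661, 0.2478]
tool_rot: [3.141, 0.0, 1.879]
wrist_force: [4.6, -0.7, -6.7]
gripper_width: 0.121
gripper_force: 6.0
```

send_rows --pt "1 0.0034 -0.0001 0 0 0 -0.04" --pt "1 0.0068 -0.0003 0 0 0 -0.08"

```text
t: 6.15
eef_pos: [0.5833, -0.2596, 0.2478]
tool_rot: [3.141, -0.0, 1.96]
wrist_force: [6.1, -0.1, -7.1]
gripper_width: 0.122
gripper_force: 6.0
```

send_rows --pt "1 0.0034 0.0005 0 0 0 -0.04" --pt "1 0.0068 0.0007 0 0 0 -0.08"

```text
t: 6.4
eef_pos: [0.581, -0.2533, 0.2477]
tool_rot: [-3.141, -0.0, 2.04]
wrist_force: [2.3, -1.3, -5.7]
gripper_width: 0.131
gripper_force: 6.0
```

send_rows --pt "1 0.0034 -0.0001 0 0 0 -0.04" --pt "1 0.0068 -0.0003 0 0 0 -0.08"

```text
t: 6.65
eef_pos: [0.5777, -0.2474, 0.2477]
tool_rot: [3.141, -0.0, 2.119]
wrist_force: [4.0, 0.2, -6.1]
gripper_width: 0.126
gripper_force: 6.0
```

```bash
python3 - <<'E'
from h import *
cv2.imwrite("pics/w2.png",robot.grab_frame("wrist"))
print(robot.state()['eef_pos'],proj("wrist",[*robot.state()['eef_pos'][:2],.1]))
E
```

```text
[ 0.57760429 -0.24710488  0.2477128 ] [280.25683011 299.83110896]
```

View pics/w2.png

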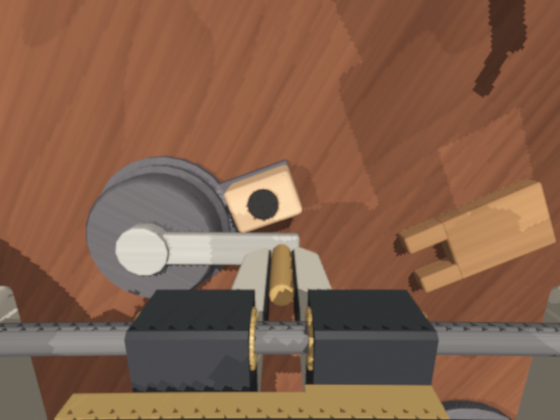

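Clamp c's arm has followed without slipping and the post is centred at (281,290). At about 1.34 rad it's past the binding zone, so c is free. I'll close it.

send_rows --pt "1 0.0034 0.0004 0 0 0 -0.04" --pt "1 0.0068 0.0002 0 0 0 -0.08" --pt "1 0.0102 -0.0001 0 0 0 -0.12" --pt "1 0.0135 -0.0005 0 0 0 -0.16" --pt "1 0.0169 -0.0011 0 0 0 -0.2" --pt "1 0.0202 -0.0018 0 0 0 -0.24" --pt "1 0.0235 -0.0027 0 0 0 -0.28" --pt "1 0.0267 -0.0037 0 0 0 -0.32"

```text
t: 7.7
eef_pos: [0.5607, -0.2264, 0.2477]
tool_rot: [3.141, -0.0, 2.44]
wrist_force: [3.7, 0.2, -5.2]
gripper_width: 0.129
gripper_force: 6.0
```

send_rows --pt "1 0.0034 0.0003 0 0 0 -0.04" --pt "1 0.0068 0.0001 0 0 0 -0.08"

```text
t: 7.95
eef_pos: [0.5561, -0.2226, 0.2484]
tool_rot: [3.141, 0.003, 2.519]
wrist_force: [7.3, -3.6, -4.8]
gripper_width: 0.123
gripper_force: 6.0
```

send_rows --pt "1 0.002 0 0 0 0 -0.01" --pt "1 0.003 0 0 0 0 -0.01"

```text
t: 8.2
eef_pos: [0.554, -0.2211, 0.2489]
tool_rot: [3.141, 0.004, 2.528]
wrist_force: [7.3, -3.2, -3.9]
gripper_width: 0.125
gripper_force: 6.0
```

send_rows --pt "-1 0.003 0 0 0 0 -0.01" --pt "-1 0.003 0 0 0 0 -0.01" --pt "-1 0.003 0 0 0 0 -0.01" --pt "-1 0.003 0 0 0 0 -0.01" --pt "-1 0.003 0 -0.03 0 0 -0.01" --pt "-1 0.003 0 -0.07 0 0 -0.01" --pt "-1 0.003 0 -0.1 0 0 -0.01" --pt "-1 0.003 0 -0.1 0 0 -0.01"

```text
t: 9.2
eef_pos: [0.5517, -0.2192, 0.3511]
tool_rot: [3.141, 0.006, 2.537]
wrist_force: [0.3, -0.6, -0.6]
gripper_width: 0.941
gripper_force: 0.0
```

```bash
python3 - <<'E'
from h import *
print(robot.state()['eef_pos'],robot.state()['gripper_width'])
# wrist view: brass post mask of closed c
th=-.74;H=np.array([.5635,.0262]);P=H+.085*np.array([np.cos(th),np.sin(th)])
print(P,rel([*P,.35],th+np.pi/2),rel([*P,.248],th+np.pi/2))
cv2.imwrite("pics/w3.png",robot.grab_frame("wrist"))
E
```

```text
[ 0.55174056 -0.21921835  0.35111361] 0.940721287678399
[ 0.62626983 -0.03111447] (array([0.0456, 0.1971, 0.001 ]), array([0.0055, 0.0036, 1.7061])) (array([0.0462, 0.197 , 0.103 ]), array([0.0055, 0.0036, 1.7061]))
```

View pics/w3.png

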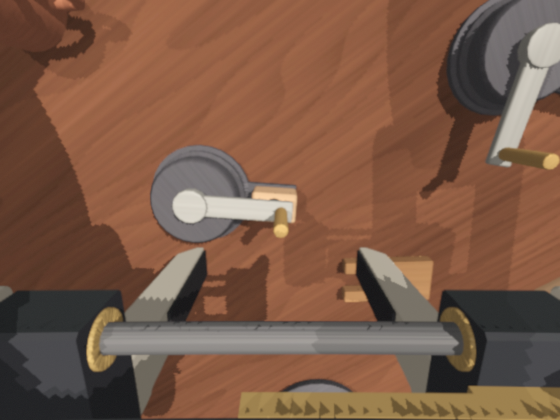

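Clamp c's bar now lies over its seat at (275,200), with its post top at (281,230) and its hub at (189,206). Clamp b is at the upper right, with its hub at (545,46) and post top at (549,162).

```bash
python3 - <<'E'
from h import *
for h,p in(((189,206),(281,230)),((545,46),(549,162))):
    H=onz("wrist",h,.054)[:2];P=onz("wrist",p,.1)[:2];d=P-H;print(H,P,np.hypot(*d),np.arctan2(d[1],d[0]))
E
```

```text
[ 0.50201963 -0.28651609] [ 0.55465688 -0.2209619 ] 0.08407159181646266 0.8942544858376372
[0.55975573 0.0241187 ] [ 0.6208749  -0.03316626] 0.08376824577651336 -0.7530269678157763
```

send_rows --pt "-1 0.005 0.02 0 0 0 0.17" --pt "-1 0.009 0.039 0 0 0 0.34" --pt "-1 0.014 0.059 0 0 0 0.51" --pt "-1 0.019 0.078 0 0 0 0.68" --pt "-1 0.023 0.098 0 0 0 0.85" --pt "-1 0.028 0.117 0 0 0 1.02" --pt "-1 0.033 0.137 0 0 0 1.19" --pt "-1 0.037 0.156 0 0 0 1.36" --pt "-1 0.042 0.176 0 0 0 1.53" --pt "-1 0.046 0.1955 0 0.005 0.003 1.7" --pt "-1 0.046 0.1955 0 0.005 0.003 1.71"

```text
t: 10.62
eef_pos: [0.6239, -0.0307, 0.3455]
tool_rot: [-3.134, 0.003, 0.829]
wrist_force: [-0.5, -0.7, 0.3]
gripper_width: 0.998
gripper_force: 0.0
```

send_rows --pt "-1 0 0 0.03 0 0 0" --pt "-1 0 0 0.06 0 0 0" --pt "-1 0 0 0.09 0 0 0" --pt "-1 0 0 0.102 0 0 0" --pt "-1 0 0 0.102 0 0 0"

```text
t: 11.25
eef_pos: [0.623, -0.032, 0.2445]
tool_rot: [-3.135, 0.003, 0.828]
wrist_force: [0.0, -0.8, -0.4]
gripper_width: 1.0
gripper_force: 0.0
```

```bash
python3 - <<'E'
from h import *
s=robot.state();f=robot.grab_frame("wrist");cv2.imwrite("pics/w4.png",f);print(s['eef_pos'],s['tool_rot'])
c=cv2.cvtColor(f,cv2.COLOR_BGR2HSV)[270:315,245:320]
m=(c[...,1]>120)&(c[...,2]>120)&(c[...,0]>12)&(c[...,0]<35);yy,xx=np.nonzero(m)
print(len(xx),xx.mean()+245,yy.mean()+270,yy.max()+270,xx.min()+245,xx.max()+245)
E
```

```text
[ 0.62298804 -0.0320105   0.24451038] [-3.1347244   0.00316204  0.82810519]
475 282.42315789473685 290.70105263157893 308 271 296
```

View pics/w4.png

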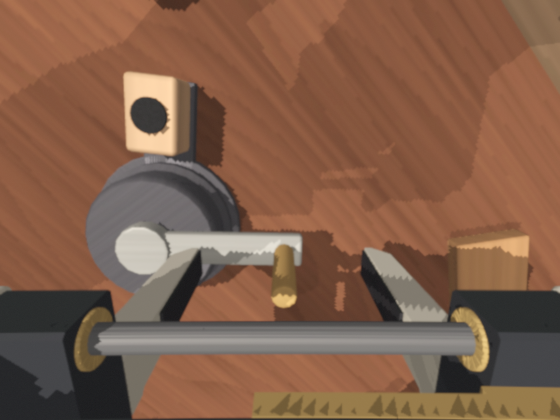

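The post is centred at (284,297) between the fingers, the same geometry as clamp c, so q is about 0.24. I'll close on it, lifting 3 mm.

send_rows --pt "1 0 0 -0.003 0 0 0" --pt "1 0 0 -0.003 0 0 0" --pt "1 0 0 -0.003 0 0 0" --pt "1 0 0 -0.003 0 0 0" --pt "1 0 0 -0.003 0 0 0" --pt "1 0 0 -0.003 0 0 0" --pt "1 0 0 -0.003 0 0 0" --pt "1 0 0 -0.003 0 0 0" --pt "1 0 0 -0.003 0 0 0" --pt "1 0 0 -0.003 0 0 0" --pt "1 0 0 -0.003 0 0 0" --pt "1 0 0 -0.003 0 0 0" --grip_force 6

```text
t: 12.8
eef_pos: [0.624, -0.0319, 0.2488]
tool_rot: [-3.138, 0.001, 0.827]
wrist_force: [4.8, -3.6, -3.4]
gripper_width: 0.128
gripper_force: 6.0
```

send_rows --pt "1 0.0034 -0.0001 0 0 0 -0.04" --pt "1 0.0068 -0.0002 0 0 0 -0.08" --pt "1 0.0102 -0.0005 0 0 0 -0.12" --pt "1 0.0135 -0.001 0 0 0 -0.16" --pt "1 0.0169 -0.0015 0 0 0 -0.2" --pt "1 0.0202 -0.0022 0 0 0 -0.24" --pt "1 0.0235 -0.0031 0 0 0 -0.28" --pt "1 0.0267 -0.004 0 0 0 -0.32" --pt "1 0.0299 -0.0051 0 0 0 -0.36"

```text
t: 13.92
eef_pos: [0.6408, -0.0069, 0.2489]
tool_rot: [-3.139, 0.0, 1.187]
wrist_force: [7.8, -5.8, -4.1]
gripper_width: 0.127
gripper_force: 6.0
```

send_rows --pt "1 0.0034 0.0002 0 0 0 -0.04" --pt "1 0.0068 0 0 0 0 -0.08" --pt "1 0.0102 -0.0003 0 0 0 -0.12"

```text
t: 14.3
eef_pos: [0.6445, 0.0028, 0.2489]
tool_rot: [-3.139, -0.0, 1.308]
wrist_force: [7.0, -5.3, -5.8]
gripper_width: 0.127
gripper_force: 6.0
```

send_rows --pt "1 0.0034 0.0002 0 0 0 -0.04" --pt "1 0.0068 0 0 0 0 -0.08"

```text
t: 14.55
eef_pos: [0.6462, 0.0095, 0.2489]
tool_rot: [-3.139, -0.001, 1.388]
wrist_force: [8.3, -4.6, -6.2]
gripper_width: 0.127
gripper_force: 6.0
```

send_rows --pt "1 0.0034 0.0006 0 0 0 -0.04" --pt "1 0.0068 0.0008 0 0 0 -0.08"

```text
t: 14.8
eef_pos: [0.6478, 0.0163, 0.2488]
tool_rot: [-3.138, -0.001, 1.468]
wrist_force: [2.8, -2.1, -2.3]
gripper_width: 0.13
gripper_force: 6.0
```

send_rows --pt "1 0.0034 0.0003 0 0 0 -0.04" --pt "1 0.0068 0.0003 0 0 0 -0.08"

```text
t: 15.05
eef_pos: [0.6486, 0.0234, 0.2488]
tool_rot: [-3.137, -0.002, 1.549]
wrist_force: [2.7, -3.8, -1.4]
gripper_width: 0.128
gripper_force: 6.0
```

send_rows --pt "1 0.0034 0.0003 0 0 0 -0.04"

```text
t: 15.18
eef_pos: [0.6488, 0.0269, 0.2488]
tool_rot: [-3.137, -0.002, 1.589]
wrist_force: [1.5, -2.6, -0.1]
gripper_width: 0.128
gripper_force: 6.0
```

send_rows --pt "1 0.0034 0.0002 0 0 0 -0.04"

```text
t: 15.3
eef_pos: [0.6489, 0.0303, 0.2487]
tool_rot: [-3.136, -0.002, 1.629]
wrist_force: [0.3, -3.0, 0.5]
gripper_width: 0.125
gripper_force: 6.0
```

send_rows --pt "1 0.0034 0 0 0 0 -0.04"

```text
t: 15.42
eef_pos: [0.6487, 0.0332, 0.2488]
tool_rot: [-3.137, -0.002, 1.669]
wrist_force: [1.3, -7.0, 0.3]
gripper_width: 0.123
gripper_force: 6.0
```

send_rows --pt "1 0.0034 -0.0001 0 0 0 -0.04" --pt "1 0.0068 -0.0003 0 0 0 -0.08"

```text
t: 15.68
eef_pos: [0.6478, 0.0396, 0.2488]
tool_rot: [-3.137, -0.001, 1.749]
wrist_force: [0.1, -7.0, -0.2]
gripper_width: 0.128
gripper_force: 6.0
```

send_rows --pt "1 0.0034 -0.0001 0 0 0 -0.04" --pt "1 0.0068 -0.0003 0 0 0 -0.08"

```text
t: 15.92
eef_pos: [0.6457, 0.0471, 0.2483]
tool_rot: [-3.135, -0.004, 1.829]
wrist_force: [-0.5, 0.2, -0.6]
gripper_width: 0.037
gripper_force: 0.2
```

send_rows --pt "1 0.0034 0.0002 0 0 0 -0.04" --pt "1 0.0068 0 0 0 0 -0.08"

```text
t: 16.18
eef_pos: [0.6447, 0.0541, 0.2489]
tool_rot: [-3.138, -0.004, 1.91]
wrist_force: [-0.1, -1.0, 0.3]
gripper_width: 0.004
gripper_force: 0.0
```

Clamp b binds. The force jumped from 3 to 7 N near 1.08 rad and the light grip slid off the post, as intended. I'll open the fingers and find the post again.

send_rows --pt "-1 0 0 0 0 0 0" --pt "-1 0 0 0 0 0 0" --pt "-1 0 0 0 0 0 0" --pt "-1 0 0 0 0 0 0" --pt "-1 0 0 0 0 0 0" --pt "-1 0 0 0 0 0 0" --pt "-1 0 0 0 0 0 0"

```text
t: 17.05
eef_pos: [0.6447, 0.0534, 0.2488]
tool_rot: [-3.138, -0.004, 1.907]
wrist_force: [-0.6, 0.2, -0.9]
gripper_width: 0.71
gripper_force: 0.0
```

```bash
python3 - <<'E'
from h import *
s=robot.state();f=robot.grab_frame("wrist");cv2.imwrite("pics/w5.png",f);print(s['eef_pos'],s['tool_rot'],s['gripper_width'])
E
```

```text
[0.64471423 0.05342189 0.24883586] [-3.13788908 -0.00356745  1.90674944] 0.7103197030768013
```

View pics/w5.png

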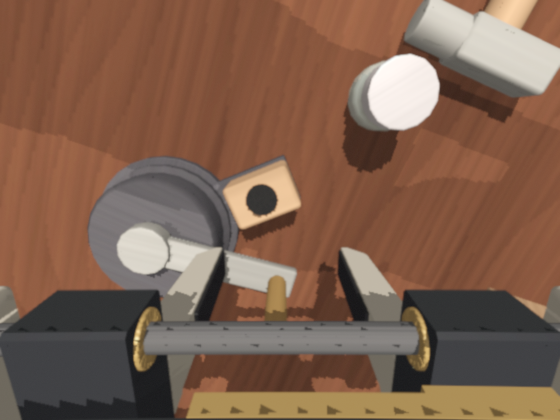

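The bar runs from the hub at (143,248) to its end at (293,281), with the post behind the fingers' midline.

```bash
python3 - <<'E'
from h import *
s=robot.state()
H=onz("wrist",(143,248),.054)[:2];E=onz("wrist",(294,282),.05)[:2];B=onz("wrist",(232,266),.05)[:2];S=onz("wrist",(261,200),.038)[:2]
a=lambda v:np.arctan2(v[1],v[0])
print(H,E,np.hypot(*(E-H)),a(E-H),a(E-B),a(S-H)); 
for th in(.05,.08):
    P=np.array([.5632,.0258])+.085*np.array([np.cos(th),np.sin(th)]);print(th,P,rel([*P,.249],th+np.pi/2))
    P=H+.085*np.array([np.cos(th),np.sin(th)]);print(th,P,rel([*P,.249],th+np.pi/2))
E
```

```text
[0.56379724 0.03146621] [0.65850257 0.03786098] 0.09492097819329363 0.06742049152470639 0.05753765844132741 0.6869493598094375
0.05 [0.64809377 0.03004823] (array([-0.0232, -0.0045, -0.0003]), array([-0.0042, -0.003 ,  0.286 ]))
0.05 [0.64869101 0.03571443] (array([-0.018 , -0.0021, -0.0003]), array([-0.0042, -0.003 ,  0.286 ]))
0.08 [0.64792815 0.03259275] (array([-0.0207, -0.0038, -0.0003]), array([-0.0042, -0.0031,  0.256 ]))
0.08 [0.64852539 0.03825895] (array([-0.0156, -0.0014, -0.0002]), array([-0.0042, -0.0031,  0.256 ]))
```

send_rows --pt "-1 -0.007 -0.001 0 0 0 0.1" --pt "-1 -0.014 -0.002 0 0 0 0.2" --pt "-1 -0.0205 -0.0035 0 0 0 0.275" --pt "-1 -0.0205 -0.0035 0 0 0 0.275" --pt "1 -0.0205 -0.0035 0 0 0 0.275" --pt "1 -0.0205 -0.0035 0 0 0 0.275" --pt "1 -0.0205 -0.0035 0 0 0 0.275" --pt "1 -0.0205 -0.0035 0 0 0 0.275" --pt "1 -0.0205 -0.0035 0 0 0 0.275" --pt "1 -0.0205 -0.0035 0 0 0 0.275" --pt "1 -0.0205 -0.0035 0 0 0 0.275" --pt "1 -0.0205 -0.0035 0 0 0 0.275"

```text
t: 18.6
eef_pos: [0.6481, 0.0329, 0.2487]
tool_rot: [-3.137, -0.002, 1.632]
wrist_force: [0.4, 0.2, 0.4]
gripper_width: 0.188
gripper_force: 0.0
```

send_rows --pt "1 0 0 0 0 0 0" --pt "1 0 0 0 0 0 0" --pt "1 0 0 0 0 0 0" --pt "1 0 0 0 0 0 0" --pt "1 0 0 0 0 0 0"

```text
t: 19.23
eef_pos: [0.6484, 0.0329, 0.2488]
tool_rot: [-3.138, -0.002, 1.632]
wrist_force: [4.8, 1.4, -3.2]
gripper_width: 0.129
gripper_force: 6.0
```

send_rows --pt "1 -0.0034 0.0005 0 0 0 0.04" --pt "1 -0.0068 0.0005 0 0 0 0.08" --pt "1 -0.0102 0.0003 0 0 0 0.12" --pt "1 -0.0135 -0.0002 0 0 0 0.16" --pt "1 -0.0169 -0.0008 0 0 0 0.2" --pt "1 -0.0202 -0.0015 0 0 0 0.24" --pt "1 -0.0235 -0.0024 0 0 0 0.28" --pt "1 -0.0267 -0.0034 0 0 0 0.32" --pt "1 -0.0299 -0.0045 0 0 0 0.36"

```text
t: 20.35
eef_pos: [0.6453, 0.0027, 0.2487]
tool_rot: [-3.136, -0.001, 1.269]
wrist_force: [-3.5, 4.0, 2.8]
gripper_width: 0.129
gripper_force: 6.0
```

send_rows --pt "1 -0.0034 -0.0001 0 0 0 0.04" --pt "1 -0.0068 -0.0003 0 0 0 0.08" --pt "1 -0.0102 -0.0006 0 0 0 0.12" --pt "1 -0.0135 -0.0011 0 0 0 0.16" --pt "1 -0.0169 -0.0017 0 0 0 0.2" --pt "1 -0.0202 -0.0024 0 0 0 0.24" --pt "1 -0.0235 -0.0033 0 0 0 0.28" --pt "1 -0.0267 -0.0043 0 0 0 0.32" --pt "1 -0.0299 -0.0054 0 0 0 0.36"

```text
t: 21.48
eef_pos: [0.6314, -0.0241, 0.2487]
tool_rot: [-3.136, 0.001, 0.909]
wrist_force: [-1.9, 4.9, 3.1]
gripper_width: 0.128
gripper_force: 6.0
```

send_rows --pt "1 -0.0034 -0.0001 0 0 0 0.04" --pt "1 -0.0068 -0.0003 0 0 0 0.08" --pt "1 -0.0102 -0.0006 0 0 0 0.12" --pt "1 -0.0135 -0.0011 0 0 0 0.16" --pt "1 -0.0169 -0.0017 0 0 0 0.2" --pt "1 -0.0202 -0.0024 0 0 0 0.24" --pt "1 -0.0235 -0.0033 0 0 0 0.28"

```text
t: 22.35
eef_pos: [0.6145, -0.0407, 0.2487]
tool_rot: [-3.137, 0.002, 0.629]
wrist_force: [-0.3, 4.5, 1.1]
gripper_width: 0.127
gripper_force: 6.0
```

send_rows --pt "1 -0.0034 -0.0001 0 0 0 0.04"

```text
t: 22.48
eef_pos: [0.6116, -0.0427, 0.2487]
tool_rot: [-3.137, 0.002, 0.589]
wrist_force: [-1.4, 4.6, 0.5]
gripper_width: 0.124
gripper_force: 6.0
```

send_rows --pt "1 -0.0034 -0.0001 0 0 0 0.04"

```text
t: 22.6
eef_pos: [0.6091, -0.0442, 0.2488]
tool_rot: [-3.137, 0.001, 0.549]
wrist_force: [3.3, 7.9, -1.6]
gripper_width: 0.128
gripper_force: 6.0
```

send_rows --pt "1 -0.002 0 0 0 0 0.02"

```text
t: 22.72
eef_pos: [0.6075, -0.0451, 0.2489]
tool_rot: [-3.138, 0.001, 0.53]
wrist_force: [3.9, 8.3, -2.4]
gripper_width: 0.126
gripper_force: 6.0
```

send_rows --pt "-1 0 0 0 0 0 0" --pt "-1 0 0 0 0 0 0" --pt "-1 0 0 0 0 0 0" --pt "-1 0 0 0 0 0 0" --pt "-1 0 0 0 0 0 0" --pt "-1 0 0 -0.03 0 0 0" --pt "-1 0 0 -0.07 0 0 0" --pt "-1 0 0 -0.1 0 0 0" --pt "-1 0 0 -0.1 0 0 0"

```text
t: 23.85
eef_pos: [0.6086, -0.0459, 0.3524]
tool_rot: [-3.141, -0.002, 0.532]
wrist_force: [0.9, -1.0, -0.5]
gripper_width: 0.994
gripper_force: 0.0
```

```bash
python3 - <<'E'
from h import *
cv2.imwrite("pics/w6.png",robot.grab_frame("wrist"))
P=np.array([.5815,.3050]);H=np.array([.4975,.3085]);th=-.045
print(rel([*P,.35],th+np.pi/2))
E
```

```text
(array([ 0.155 , -0.3158,  0.0006]), array([-2.60e-03, -4.00e-04, -9.94e-01]))
```

View pics/w6.png

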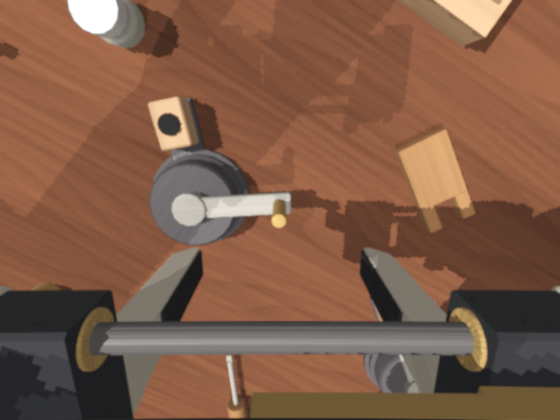

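Clamp b's arm is back at its open stop: hub (188,210), post top (279,221), seat (169,125). Next is clamp a.

send_rows --pt "-1 0.0155 -0.032 0 0 0 -0.1" --pt "-1 0.031 -0.063 0 0 0 -0.2" --pt "-1 0.0465 -0.095 0 0 0 -0.3" --pt "-1 0.062 -0.126 0 0 0 -0.4" --pt "-1 0.0775 -0.158 0 0 0 -0.5" --pt "-1 0.093 -0.19 0 0 0 -0.6" --pt "-1 0.1085 -0.221 0 0 0 -0.7" --pt "-1 0.124 -0.253 0 0 0 -0.8" --pt "-1 0.1395 -0.284 0 0 0 -0.9" --pt "-1 0.155 -0.316 0 0 0 -0.99" --pt "-1 0.155 -0.316 0 0 0 -0.994" --pt "-1 0.155 -0.316 0 0 0 -0.994"

```text
t: 25.4
eef_pos: [0.5807, 0.3047, 0.3479]
tool_rot: [-3.135, -0.0, 1.525]
wrist_force: [-0.3, -1.4, 0.0]
gripper_width: 0.998
gripper_force: 0.0
```

```bash
python3 - <<'E'
from h import *
s=robot.state();print(s['eef_pos'],s['tool_rot'])
f=robot.grab_frame("wrist");cv2.imwrite("pics/w7.png",f)
hsv=cv2.cvtColor(f,cv2.COLOR_BGR2HSV)
print(proj("wrist",[.5815,.305,.1]))
m=((hsv[...,1]>130)&(hsv[...,2]>150)&(hsv[...,0]>14)&(hsv[...,0]<35)).astype(np.uint8);m[285:]=0;m[:190]=0
n,l,st,ce=cv2.connectedComponentsWithStats(m)
for i in range(1,n):
    if st[i,4]>40:print(st[i],ce[i],onz("wrist",ce[i],.1))
E
```

```text
[0.58066195 0.30473651 0.34785408] [-3.13465611e+00 -3.55256416e-04  1.52509515e+00]
[283.45336212 225.76937942]
[278 204  14  28 149] [283.87919463 214.81879195] [0.58221438 0.31386125 0.1       ]
```

send_rows --pt "-1 0 0 0.03 0 0 0" --pt "-1 0 0 0.06 0 0 0" --pt "-1 0 0 0.09 0 0 0" --pt "-1 0 0 0.098 0 0 0" --pt "-1 0 0 0.098 0 0 0" --pt "1 0 0 0.098 0 0 0" --pt "1 0 0 0.098 0 0 0" --pt "1 0 0 0.098 0 0 0" --pt "1 0 0 0.098 0 0 0" --pt "1 0 0 0.098 0 0 0" --pt "1 0 0 0.098 0 0 0" --pt "1 0 0 0.098 0 0 0" --grip_force 6

```text
t: 26.95
eef_pos: [0.5805, 0.3054, 0.2516]
tool_rot: [-3.137, -0.002, 1.526]
wrist_force: [0.2, -1.1, -0.5]
gripper_width: 0.293
gripper_force: 0.0
```

send_rows --pt "1 0 0 0 0 0 0" --pt "1 0 0 0 0 0 0" --pt "1 0 0 0 0 0 0" --pt "1 0 0 0 0 0 0" --pt "1 0 0 0 0 0 0" --pt "1 0 0 0 0 0 0"

```text
t: 27.7
eef_pos: [0.5818, 0.3052, 0.2518]
tool_rot: [-3.141, -0.003, 1.525]
wrist_force: [9.5, -0.3, -5.0]
gripper_width: 0.126
gripper_force: 6.0
```

send_rows --pt "1 0.0034 -0.0001 0 0 0 -0.04" --pt "1 0.0068 -0.0002 0 0 0 -0.08" --pt "1 0.0102 -0.0005 0 0 0 -0.12" --pt "1 0.0135 -0.001 0 0 0 -0.16" --pt "1 0.0169 -0.0015 0 0 0 -0.2" --pt "1 0.0202 -0.0022 0 0 0 -0.24" --pt "1 0.0235 -0.0031 0 0 0 -0.28"

```text
t: 28.58
eef_pos: [0.58, 0.3287, 0.2519]
tool_rot: [3.141, -0.003, 1.806]
wrist_force: [10.9, 1.3, -7.9]
gripper_width: 0.13
gripper_force: 6.0
```

send_rows --pt "1 0.0034 0.001 0 0 0 -0.04" --pt "1 0.0068 0.0014 0 0 0 -0.08"

```text
t: 28.82
eef_pos: [0.5788, 0.3358, 0.2517]
tool_rot: [-3.139, -0.003, 1.887]
wrist_force: [4.1, -0.6, -3.0]
gripper_width: 0.128
gripper_force: 6.0
```

send_rows --pt "1 0.0034 0.0003 0 0 0 -0.04" --pt "1 0.0068 0.0001 0 0 0 -0.08"

```text
t: 29.08
eef_pos: [0.5764, 0.3426, 0.2517]
tool_rot: [-3.139, -0.004, 1.968]
wrist_force: [5.0, -0.8, -4.0]
gripper_width: 0.127
gripper_force: 6.0
```

send_rows --pt "1 0.0034 0.0003 0 0 0 -0.04" --pt "1 0.0068 0.0001 0 0 0 -0.08"

```text
t: 29.32
eef_pos: [0.5737, 0.3491, 0.2517]
tool_rot: [-3.139, -0.004, 2.048]
wrist_force: [5.0, 0.2, -3.3]
gripper_width: 0.127
gripper_force: 6.0
```

send_rows --pt "1 0.0034 0.0001 0 0 0 -0.04" --pt "1 0.0068 0 0 0 0 -0.08"

```text
t: 29.58
eef_pos: [0.5705, 0.3551, 0.2518]
tool_rot: [-3.139, -0.004, 2.128]
wrist_force: [4.8, 0.2, -4.1]
gripper_width: 0.125
gripper_force: 6.0
```

send_rows --pt "1 0.0034 0.0001 0 0 0 -0.04" --pt "1 0.0068 0 0 0 0 -0.08"

```text
t: 29.82
eef_pos: [0.5667, 0.3608, 0.2517]
tool_rot: [-3.139, -0.005, 2.209]
wrist_force: [3.5, 0.2, -3.7]
gripper_width: 0.126
gripper_force: 6.0
```

send_rows --pt "1 0.0034 0.0001 0 0 0 -0.04" --pt "1 0.0068 0 0 0 0 -0.08" --pt "1 0.0102 -0.0004 0 0 0 -0.12"

```text
t: 30.2
eef_pos: [0.5603, 0.3687, 0.2517]
tool_rot: [-3.139, -0.005, 2.328]
wrist_force: [1.3, 0.4, -3.2]
gripper_width: 0.127
gripper_force: 6.0
```

send_rows --pt "1 0.0034 -0.0001 0 0 0 -0.04" --pt "1 0.0068 -0.0002 0 0 0 -0.08" --pt "1 0.0102 -0.0005 0 0 0 -0.12" --pt "1 0.0135 -0.001 0 0 0 -0.16" --pt "1 0.0169 -0.0015 0 0 0 -0.2" --pt "1 0.0202 -0.0022 0 0 0 -0.24" --pt "1 0.0235 -0.0031 0 0 0 -0.28" --pt "1 0.0267 -0.004 0 0 0 -0.32" --pt "1 0.0299 -0.0051 0 0 0 -0.36"

```text
t: 31.32
eef_pos: [0.5361, 0.3869, 0.2518]
tool_rot: [-3.141, -0.005, 2.688]
wrist_force: [1.5, -1.9, -6.3]
gripper_width: 0.128
gripper_force: 6.0
```

send_rows --pt "1 0.0034 0 0 0 0 -0.04" --pt "1 0.0068 -0.0002 0 0 0 -0.08"

```text
t: 31.58
eef_pos: [0.5299, 0.3897, 0.2518]
tool_rot: [-3.141, -0.005, 2.768]
wrist_force: [1.7, -1.0, -6.3]
gripper_width: 0.127
gripper_force: 6.0
```

send_rows --pt "1 0.002 0 0 0 0 -0.02"

```text
t: 31.7
eef_pos: [0.5285, 0.3902, 0.2521]
tool_rot: [3.141, -0.004, 2.787]
wrist_force: [4.2, -3.9, -7.3]
gripper_width: 0.127
gripper_force: 6.0
```

send_rows --pt "1 0.002 0 0 0 0 -0.01" --pt "1 0.003 0 0 0 0 -0.01"

```text
t: 31.95
eef_pos: [0.5264, 0.3909, 0.2528]
tool_rot: [3.141, -0.003, 2.796]
wrist_force: [7.0, -4.8, -5.1]
gripper_width: 0.129
gripper_force: 6.0
```

send_rows --pt "-1 0 0 0 0 0 0" --pt "-1 0 0 0 0 0 0" --pt "-1 0 0 0 0 0 0" --pt "-1 0 0 0 0 0 0" --pt "-1 0 0 0 0 0 0" --pt "-1 0 0 -0.03 0 0 0" --pt "-1 0 0 -0.07 0 0 0" --pt "-1 0 0 -0.12 0 0 0" --pt "-1 0 0 -0.15 0 0 0" --pt "-1 0 0 -0.15 0 0 0"

```text
t: 33.2
eef_pos: [0.5269, 0.3916, 0.4061]
tool_rot: [3.136, -0.001, 2.796]
wrist_force: [0.3, 0.1, 0.4]
gripper_width: 0.999
gripper_force: 0.0
```

```bash
python3 - <<'E'
from h import *
a=robot.grab_frame("top");w=robot.grab_frame("wrist")
cv2.imwrite("pics/fin.png",np.hstack([cv2.resize(a[120:280,90:430],(450,212)),cv2.resize(w,(283,212))]))
cv2.imwrite("pics/top1.png",a)
o=cv2.resize(a[130:275,90:420],None,fx=2.4,fy=2.4,interpolation=cv2.INTER_CUBIC)[:, :792]
cv2.imwrite("pics/fin.png",o);cv2.imwrite("pics/w8.png",w)
E
```

```text
(no output)
```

View pics/fin.png

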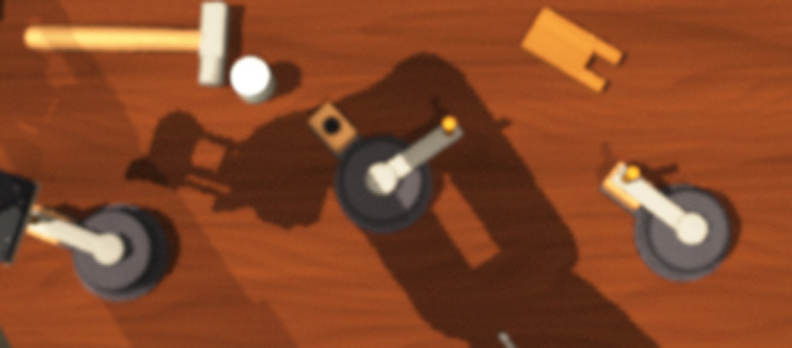

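Clamps a and c are closed over their seats, and b is at its open end with hub (382,179), post (449,123) and seat (332,126) in the crop. I'll check b's angle with numbers.

```bash
python3 - <<'E'
from h import *
a=lambda v:np.arctan2(v[1],v[0])
g=lambda x,y,z:onz("top",((x+.5)/2.4-.5+90,(y+.5)/2.4-.5+130),z)[:2]
for n,h,p,s in(('b',(382,179),(449,123),(332,126)),('c',(691,229),(633,172),None)):
    H,P=g(*h,.054),g(*p,.1);print(n,a(P-H),np.hypot(*(P-H)), s and a(g(*s,.038)-H))
E
```

```text
b -0.9634104837565193 0.08439081910719168 0.719817868854617
c 0.8812892826317972 0.08479291515203433 None
```

```bash
python3 -c "
from cell import robot
print(robot.close_job())"
```

```text
the job is handed in; nothing more can be done
None
```

Clamp b was the binding one: it stopped hard at about 1.08 rad under about 7 N and is now swung back fully open; clamps a and c are closed over their seats, everything is released, and the job is handed in.

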